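Candle the brown egg

ROBOT

A 6-joint arm with a two-finger parallel gripper is mounted at the origin on the work surface. World frame = base frame: x ahead of the robot, y to its left, z up, the work surface at z = 0. Lengths are in m, angles in degrees, forces in N, time in s.
With the tool pointing down it reaches from about 0.25 to 0.725 m from the base axis. Payload 9.7 kg.
Tool frame: the origin (TCP) lies on the mounting face of the last link; the fingertips stand 173 mm ahead of it and the grasp point (between the pads) lies 155 mm ahead of it; z points along the fingers, y is the line along which they close (so a half turn about z gives the same grasp; the last joint's range is limited). The gripper opens to 85 mm and grips with 20 to 120 N. Pads are 22 mm wide; open, the fingers measure 114 mm over their backs; the gripper's body (76 mm by 85 mm) begins 54 mm behind the grasp point. The pads swing forward as they close: fully open they stand 13 mm farther back than shut.
Start: joints at [68.125, 4.979, 10.078, 95.1, 0, 90], TCP at [0.205, 0.51, 0.405] pointing down, gripper open.
Joint ranges: [-179.16, 179.16], [-48.56, 103.87], [-65.8, 70.77], [-126.05, 130.52], [-82.76, 87.17], [-180, 180]. Speed limits (degrees/s): [127.2, 127.2, 147.25, 180, 180, 180].

INTERFACE

Orientations are given as [roll, pitch, yaw] about the fixed x, y, z axes, in that order (R = Rz(yaw) Ry(pitch) Rx(roll)).
In Python, from workcell import bot, camera, camera_model, outline_of, pinpoint gives the robot as it stands.
- The arm moves only by the tool move_arm, never from a script. Its arguments are lists of equal length, an entry for each row: "jaw": the closure, from 0 (fully open) to 1 (shut); "delta_pos": the shift along the world's x, y, z in m, a list of three; "yaw": the turn about the world's z in rad. In form: {"jaw": [jaw, ...], "delta_pos": [[dx, dy, dz], ...], "yaw": [yaw, ...]}. A call has 1 to 10 rows; each row shifts and turns the commanded pose from where the row before left it; what a row does not reach is not made up. A row lasts 1/12 s, in which the tool goes at most 41.7 mm and 7.16 degrees, less where a joint would pass 70% of its speed; a pose out of reach is approached as far as the arm can. A call with a gripper value outside its range is refused whole. The fingers move at their own pace and stop on an object; "force" is the grip in N (left out, the last holds). Time passes only in rows, so rows that do not move let the fingers close. It gives the time, the measured TCP pose, the force, the opening and the grip force at its end, in the units of the state.
- bot.get_obs(): the state, without advancing time (a new reading comes with each control period).
- camera(name): name is "side" or "top" or "wrist"; returns the picture (420x560x3 uint8, red, green, blue); there is no depth.
- camera_model(name): a dict with "fx", "fy", "cx", "cy" (pixels), "k1" (the pictures are not rectified: a ray, as slopes to the right and down, at radius r is drawn at 1 + k1 r^2 times it, then the intrinsics apply), "R" (3x3) and "t" (3): a world point X has camera coordinates R X + t. Camera axes: x right, y down, z forward; pixel columns grow to the right and rows downward; lengths in m; the calibration is good to about 2 mm. A picture is of the moment at which its call begins: read the wrist's pose just before it. camera_model takes no time and is no camera call; for the wrist camera it gives the pose at the moment of the call.
- bot.job_done(): hands the job in; it is judged then, once.
Trained networks look in the newest picture that a camera, given by its name, has taken for a name from the list of things; names that differ only in an ending like _2 or _b are one class to them, and where a whole thing is asked for, a point or a joint stands for the part that bears it (a point fixed in the world has none). Each returns a list of dicts, best first, with "confidence" (0 to 1); they miss things now and then, are a little off and sometimes report something else, mostly with a low value. They report only what shows in the picture. A call takes as long as a camera call. They do not tell look-alikes from the thing itself.
- outline_of(camera, thing): "mask" (420x560 bool, what is visible of it) and "xy" ([column, row] in pixels, amid what is visible of it).
- pinpoint(camera, thing): "xy" ([column, row] in pixels: a listed point, or the origin of a listed thing).
The state is a dict: "time": time; "q": joint angles; "qd": joint speeds; "joint_efforts": joint torques, N m; "ee_pos": TCP position; "tcp_rot": TCP orientation; "wrist_force": force on the tool from outside, world axes, zero at the start; "torque": the same for the moment, N m; "opening": finger opening in m; "grasp_force": force on a finger pad.
Only numpy, scipy, OpenCV 4.12 (cv2) and the standard library are available. Lean on these libraries where they do the work, as an engineer would, in place of code of your own. Each camera call takes 0.05 s, during which the arm holds its last target. There are 200 camera calls.

TASK

Candle the brown egg: take it gently out of the incubator tray with a light grip, for the shell cracks at about 45 N, and hold it up in the slanting beam of the candling lamp, its pencil-ringed blunt end looking straight into the lamp's rubber mouth about 15 mm clear of it and its long axis in line with the beam. Do not bump the lamp with egg or arm, leave the white eggs lying in the tray and everything else where it stands; finish while still holding the egg there in the air, steady.

Things in the scene. Friction and masses are not known exactly. Their poses are not given: they have to be found in the camera images.
- brown_egg: brown hen's egg, 57 mm long, 44 mm thick, 45 to 75 g, lying level on its side between two rollers. Origin on the long axis at the thickest section, near the balance point, 50 mm above the bench and 14 mm above the roller tops; x points to the blunt end: blunt tip at +25 mm (a dark pencil line rings it at 18 mm), pointed tip at -32 mm. Shell cracks if squeezed above about 45 N
- white_egg_a: a white egg of the same shape lying in the tray, to be left there; origin and axes as for the brown egg
- white_egg_b: another white egg of the same shape lying in the tray, to be left there; origin and axes as for the brown egg
- tray: the incubator's yellow tray, 236 mm square, fixed; origin at the centre of its underside. Six grey rollers 12 mm thick run along its x at y = -95, -57, -19, 19, 57, 95 mm, tops 36 mm high; walls up to 38 mm high at the edges. Eggs lie along x in the gaps at y = -76, 0, 76 mm, neighbours staggered 55 to 105 mm along x
- lamp_mouth (a point): centre of the front rim of the lamp's round black rubber mouth (46 mm across, pale yellow lens inside); x points out along the beam, 9 to 26 degrees above level; y is level, z upwards. Behind it the green head is a cylinder 48 mm thick, 115 mm long with the mouth; its tilting axis lies 60 mm behind the mouth. It is already aimed and stays as set
- pot: round aluminium pot, 196 mm across, 118 mm high, open at the top, to be left alone; origin at the centre of its underside
- jug: blue plastic jug with lid, 124 mm across and 199 mm high, with a loop handle along its y (100 mm out), to be left alone; origin at the centre of its underside
- lamp: the whole candling lamp, fixed to the bench: round green foot 110 mm across, steel post, fork and green tilting head; origin at the centre of the underside of the foot, z up, x the way the beam points seen from above; the head's tilting axis is 150 mm above the origin
Things that resemble listed ones, but are neither listed nor needed, are in the scene too. Of the things like the lamp, leave any that is orange or pink; of the rest the larger one is meant.

How it is judged (in metres and radians):
On the way:
1. the brown egg is lifted clear of the tray in the fingers (z of brown_egg in the frame of tray above 0.085 m and contact force between the fingers and brown_egg above 2 N and contact force between brown_egg and tray below 0.1 N), for 0.2 s.
At the end, for the whole second after the job is handed in: The fingers hold the brown egg in the air, nothing else touching it, still: blunt tip 4 to 26 mm out from the lamp's mouth, egg centre within 10 mm of the beam's axis up-down and sideways, long axis within 12 degrees of it, blunt end to the lamp; white eggs, pot and jug within 20 mm of their starts (x of brown_egg in the frame of lamp_mouth between 0.029 and 0.051 m and y of brown_egg in the frame of lamp_mouth between -0.01 and 0.01 m and z of brown_egg in the frame of lamp_mouth between -0.01 and 0.01 m and angle between the x axis of brown_egg and the x axis of lamp_mouth, either way round below 0.21 rad and x of lamp_mouth in the frame of brown_egg above 0.02 m and height (world z) of brown_egg above 0.13 m and contact force between the fingers and brown_egg above 2 N and contact force between brown_egg and lamp below 0.2 N and linear speed of brown_egg below 0.02 m/s and angular speed of brown_egg below 0.2 rad/s and contact force between brown_egg and tray below 0.2 N and distance of each of white_egg_a, white_egg_b, pot, jug from where it was at the start of the episode below 0.02 m); the arm keeps its last pose, push and grip.
It fails at once if the eggshell is squeezed too hard by the fingers (contact force between the fingers and brown_egg above 90 N).
It fails at once if the egg is pushed hard against the tray (contact force between brown_egg and tray above 20 N).
It fails at once if the egg is dropped onto the bench (height (world z) of brown_egg below 0.04 m).
It fails at once if the lamp is bumped by the arm or the egg, or shifted (contact force between any of the arm, the fingers, brown_egg and lamp above 2 N or distance of lamp_mouth from where it was at the start of the episode above 0.006 m).
It fails at once if a white egg, the pot or the jug is shifted (distance of any of white_egg_a, white_egg_b, pot, jug from where it was at the start of the episode above 0.02 m).
It also fails if it takes over 38 s, if anything falls off the work surface, if the arm or the gripper's body presses on something with over 40 N, if the wrist force passes 120 N, or if a joint passes its speed limit or range.

## Working session

There is one attempt and no reset: what is moved stays moved. The work goes in short steps, Python scripts to look and compute and a tool call to move; the robot and the scene stay as the last step left them, time stands still between calls to the robot, and variables do not carry over. Pictures are saved under pics/ and viewed, at most 10 in all, crops included, and the job is handed in when it is done.

Besides the shell and the picture viewer there is one more tool, called after "Emit:" as name(argument=value, ...) on one line, values as JSON. move_arm: Moves the arm, as the interface text tells. Its arguments: {"type":"object","properties":{"jaw":{"type":"array"},"delta_pos":{"type":"array"},"yaw":{"type":"array"},"force":{"type":"number"}},"required":["jaw","delta_pos","yaw"]}

```bash
mkdir -p pics
cat > h.py <<'E'
from workcell import bot,camera,camera_model,outline_of,pinpoint
import numpy as np,cv2
def ray(m,uv):
    K=np.array([[m['fx'],0,m['cx']],[0,m['fy'],m['cy']],[0,0,1.]])
    p=cv2.undistortPoints(np.array([[uv]],float),K,np.array([m['k1'],0,0,0.]))[0,0]
    R=np.array(m['R']);t=np.array(m['t'])
    return -R.T@t, R.T@np.array([p[0],p[1],1.])
def proj(m,X):
    K=np.array([[m['fx'],0,m['cx']],[0,m['fy'],m['cy']],[0,0,1.]])
    return cv2.projectPoints(np.array(X,float).reshape(-1,3),cv2.Rodrigues(np.array(m['R']))[0],np.array(m['t'],float),K,np.array([m['k1'],0,0,0.]))[0][:,0]
def onz(m,uv,z):
    c,d=ray(m,uv); return c+d*(z-c[2])/d[2]
def tri(rs):
    A=0;b=0
    for c,d in rs:
        d=d/np.linalg.norm(d);P=np.eye(3)-np.outer(d,d);A=A+P;b=b+P@c
    X=np.linalg.solve(A,b)
    return X,[np.linalg.norm((np.eye(3)-np.outer(d,d)/(d@d))@(X-c)) for c,d in rs]
E
python3 - <<'E'
from h import *
np.set_printoptions(precision=3,suppress=True)
for n in ['top','side']:
    im=camera(n);m=camera_model(n)
    cv2.imwrite(f'pics/{n}0.png',im[:,:,::-1])
    print(n,-np.array(m['R']).T@m['t'])
    for t,z in [('brown_egg',.05),('white_egg_a',.05),('tray',0),('lamp_mouth',.16),('lamp',0),('pot',0),('jug',0)]:
        for r in pinpoint(n,t): print(t,round(r['confidence'],2),np.array(r['xy']),onz(m,r['xy'],z))
E
```

```text
top [0.294 0.05  1.352]
brown_egg 0.72 [371.6 245. ] [ 0.47  -0.206  0.05 ]
white_egg_a 0.58 [412.7 213. ] [ 0.561 -0.326  0.05 ]
white_egg_a 0.57 [376.2 204.2] [ 0.585 -0.223  0.05 ]
tray 0.55 [379.9 219.6] [ 0.551 -0.243  0.   ]
lamp_mouth 0.9 [257.9 230.8] [0.489 0.103 0.16 ]
lamp_mouth 0.64 [204.1 229.2] [0.491 0.24  0.16 ]
lamp_mouth 0.59 [147.3 248.5] [0.44  0.384 0.16 ]
lamp 0.85 [241.1 241.4] [0.483 0.158 0.   ]
lamp 0.59 [191.4 242.6] [0.478 0.301 0.   ]
lamp 0.59 [189.5 299.3] [0.317 0.299 0.   ]
lamp 0.56 [139.2 252.8] [0.446 0.451 0.   ]
pot 0.63 [259.5 153.3] [0.748 0.11  0.   ]
jug 0.71 [153.  187.6] [0.64  0.423 0.   ]
jug 0.25 [259.  151.1] [0.755 0.112 0.   ]
side [ 0.34  -0.651  1.044]
brown_egg 0.58 [292.9 324.7] [ 0.47  -0.207  0.05 ]
white_egg_a 0.87 [343.4 364.1] [ 0.555 -0.326  0.05 ]
white_egg_a 0.72 [325.1 341.5] [ 0.531 -0.266  0.05 ]
tray 0.73 [324.9 342.4] [ 0.54  -0.248  0.   ]
lamp_mouth 0.93 [258.3 162.3] [0.488 0.231 0.16 ]
lamp_mouth 0.8 [196.2 175.3] [0.316 0.225 0.16 ]
lamp_mouth 0.69 [236.2 135.7] [0.449 0.354 0.16 ]
lamp_mouth 0.62 [254.8 183.7] [0.462 0.156 0.16 ]
lamp_mouth 0.61 [268.6 204.5] [0.481 0.077 0.16 ]
lamp 0.81 [256.7 184.3] [0.489 0.298 0.   ]
lamp 0.81 [234.6 153.6] [0.448 0.45  0.   ]
lamp 0.65 [203.5 191.8] [0.325 0.308 0.   ]
lamp 0.58 [266.4 219.2] [0.488 0.155 0.   ]
pot 0.7 [358.1 210.9] [0.76  0.117 0.   ]
jug 0.86 [293. 151.] [0.638 0.414 0.   ]
```

View pics/top0.png

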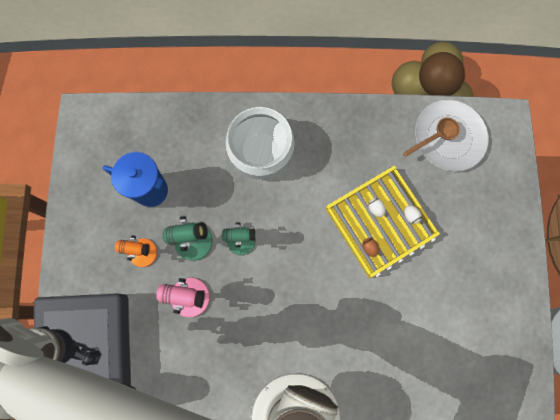

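View pics/side0.png

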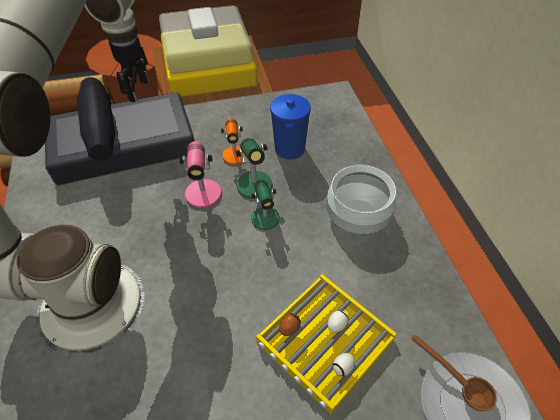

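Run:
```python
from h import *
np.set_printoptions(precision=4,suppress=True)
mt,ms=camera_model('top'),camera_model('side')
X,e=tri([ray(mt,[204.1,229.2]),ray(ms,[258.3,162.3])]);print('mouth',X,e)
X,e=tri([ray(mt,[191.4,242.6]),ray(ms,[256.7,184.3])]);print('lamp',X,e)
for n,m,c in [('top',mt,(371,245)),('side',ms,(293,325))]:
    im=cv2.imread(f'pics/{n}0.png')
# egg axis candidates and mosaic for viewing
a=cv2.imread('pics/top0.png')[160:290,320:450];b=cv2.imread('pics/side0.png')[120:250,190:320];
c=cv2.imread('pics/top0.png')[190:320,140:270]
cv2.imwrite('pics/mos.png',np.hstack([cv2.resize(x,(266,400),interpolation=2) if 0 else cv2.resize(x,(266,266),interpolation=2) for x in (a,b,c)]))
for n,m in (('top',mt),('side',ms)):
  for t in ('brown_egg','tray'):
    camera(n)
    r=outline_of(n,t)
    for q in r[:2]:
        cs,_=cv2.findContours(q['mask'].astype(np.uint8),0,2);k=max(cs,key=cv2.contourArea)
        R=cv2.minAreaRect(k);print(n,t,q['confidence'],q['xy'],R)
        bx=cv2.boxPoints(R)
        for p in (bx if t=='tray' else []): print('   ',p,onz(m,p,.038)[:2])
```

```text
mouth [0.4913 0.2418 0.1499] [np.float64(0.0015037033060340797), np.float64(0.0015037033060339908)]
lamp [ 0.4845  0.3019 -0.0055] [np.float64(0.005556273399744586), np.float64(0.0055562733997447065)]
top brown_egg 0.76 [368.1, 245.0] ((370.5, 246.0), (18.0, 15.0), 90.0)
top tray 0.96 [382.2, 221.6] ((382.19378662109375, 221.6973114013672), (87.38201904296875, 84.00106811523438), 57.200469970703125)
    [323.2219 207.7236] [ 0.5762 -0.0742]
    [393.8307 162.2202] [ 0.7135 -0.2818]
    [441.1657 235.671 ] [ 0.4986 -0.4094]
    [370.5568 281.1744] [ 0.3708 -0.2032]
side brown_egg 0.73 [289.4, 324.8] ((289.25, 324.25), (17.677669525146484, 22.62741470336914), 45.0)
side tray 0.77 [326.4, 342.1] ((328.0, 340.0), (108.8944320678711, 104.65180206298828), 45.0)
    [252.5 338.5] [ 0.372  -0.2107]
    [326.5 264.5] [ 0.601 -0.061]
    [403.5 341.5] [ 0.7105 -0.3071]
    [329.5 415.5] [ 0.4936 -0.4172]
```

View pics/mos.png

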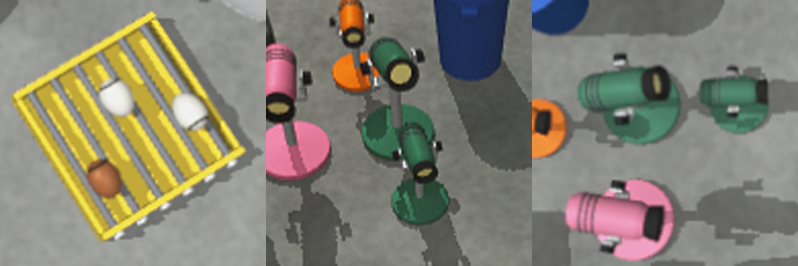

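Emit:
move_arm(jaw=[0, 0, 0, 0, 0, 0, 0, 0, 0, 0], delta_pos=[[0.025, -0.03, 0], [0.025, -0.03, 0], [0.02, -0.035, 0], [0.02, -0.035, 0], [0.02, -0.035, 0], [0.02, -0.035, 0], [0.02, -0.035, 0], [0.02, -0.035, 0], [0, -0.04, 0], [0, -0.04, 0]], yaw=[0, 0, 0, 0, 0, 0, 0, 0, 0, 0])

```text
time: 2.03
ee_pos: [0.3752, 0.1586, 0.4044]
tcp_rot: [-180.0, -0.0, 158.1]
wrist_force: [1.1, 0.2, 0.6]
opening: 0.0851
grasp_force: 0.0
```

Run:
```python
from h import *
np.set_printoptions(precision=4,suppress=True)
n='wrist';m=camera_model(n);im=camera(n);cv2.imwrite('pics/w1.png',im[:,:,::-1]);np.savez('w1.npz',**m)
print(-np.array(m['R']).T@m['t'],np.array(m['R'])[2], bot.get_obs()['q'])
for t,z in (('lamp_mouth',.167),('lamp',0)):
  for r in pinpoint(n,t): print(t,round(r['confidence'],2),np.array(r['xy']),onz(m,r['xy'],z))
```

```text
[0.3081 0.1858 0.3736] [ 0.2645 -0.1061 -0.9585] [ 22.3584 -14.6375  -8.1363  96.5436  -0.1345  44.4265]
lamp_mouth 0.85 [283.6 323.4] [0.4513 0.1295 0.167 ]
lamp_mouth 0.81 [429.2 321.4] [0.4939 0.2412 0.167 ]
lamp_mouth 0.72 [558.  183.3] [0.4154 0.3528 0.167 ]
lamp_mouth 0.65 [354.7 113.6] [0.3171 0.2342 0.167 ]
lamp 0.92 [404.6 222.4] [0.4805 0.2929 0.    ]
lamp 0.83 [312.7 260.5] [0.4871 0.1596 0.    ]
lamp 0.7 [514.8 155.4] [0.4461 0.4428 0.    ]
lamp 0.57 [376.6 105.9] [0.3258 0.3002 0.    ]
```

View pics/w1.png

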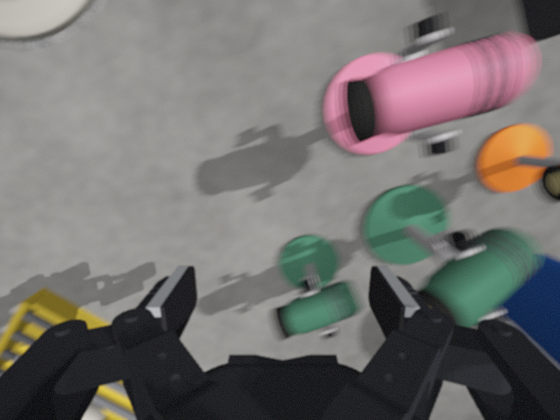

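```bash
cat > fit.py <<'E'
from h import *
from scipy.optimize import least_squares
np.set_printoptions(precision=4,suppress=True)
def model(p):
    x,y,a,t=p
    b=np.array([np.cos(a)*np.cos(t),np.sin(a)*np.cos(t),np.sin(t)])
    return np.array([[x,y,0],np.array([x,y,.15])+.06*b]),b
def fit(obs): # list of (m, lamp uv or None, mouth uv)
    def f(p):
        X,_=model(p);r=[]
        for m,l,o in obs:
            q=proj(m,X)
            s=m['fx']/np.linalg.norm(np.array(m['R'])@X[1]+m['t'])  # px per m
            if l is not None:r+=list((q[0]-l)/s*1000/2)
            if o is not None:r+=list((q[1]-o)/s*1000)
        return r
    s=least_squares(f,[.48,.3,-1.4,.3],loss='soft_l1',bounds=([0,0,-3,.15],[1,1,0,.46]))
    print('fit',s.x[:2],np.degrees(s.x[2:]),'mouth',model(s.x)[0][1],'res mm',np.array(f(s.x)))
    return s.x
E
python3 - <<'E'
from fit import *
mt,ms=camera_model('top'),camera_model('side');mw=dict(np.load('w1.npz'))
o=[(mt,[191.4,242.6],[204.1,229.2]),(ms,[256.7,184.3],[258.3,162.3]),(mw,[404.6,222.4],[429.2,321.4])]
fit(o)
X,e=tri([ray(m,b) for m,a,b in o]);print(X,e)
X,e=tri([ray(m,a) for m,a,b in o]);print(X,e)
E
```

```text
fit [0.4822 0.2955] [-81.7398  18.8234] mouth [0.4903 0.2393 0.1694] res mm [  2.4348  -1.7138  -0.4848  -0.7241  -2.9568   1.2605   0.0753 -12.5832
   1.0319   0.208   -1.9833  -0.8749]
[0.4919 0.2391 0.1606] [np.float64(0.0013511509424055039), np.float64(0.0065931012194988025), np.float64(0.006472678080473515)]
[ 0.4837  0.2984 -0.0036] [np.float64(0.00591734366140081), np.float64(0.00620758654793299), np.float64(0.004373452886917384)]
```

Emit:
move_arm(jaw=[0, 0, 0, 0, 0, 0, 0, 0, 0, 0], delta_pos=[[0.01, -0.036, -0.01], [0.01, -0.036, -0.01], [0.01, -0.036, -0.01], [0.01, -0.036, -0.01], [0.01, -0.036, -0.01], [0.01, -0.036, -0.01], [0.01, -0.036, -0.01], [0.01, -0.036, -0.01], [0.01, -0.036, -0.01], [0.01, -0.036, 0]], yaw=[0.095, 0.095, 0.095, 0.095, 0.095, 0.095, 0.095, 0.095, 0.095, 0.09])

```text
time: 3.02
ee_pos: [0.475, -0.1981, 0.3131]
tcp_rot: [179.9, -0.1, -147.7]
wrist_force: [0.1, 1.4, -0.3]
opening: 0.0856
grasp_force: 0.0
```

Run:
```python
from h import *
np.set_printoptions(precision=4,suppress=True)
n='wrist';camera(n);camera(n);m=camera_model(n);im=camera(n);cv2.imwrite('pics/w2.png',im[:,:,::-1]);np.savez('w2.npz',**m)
o=bot.get_obs();print(o['ee_pos'],o['tcp_rot'],o['q'],-np.array(m['R']).T@m['t'])
for r in pinpoint(n,'brown_egg'): print(round(r['confidence'],2),np.array(r['xy']),onz(m,r['xy'],.05))
for r in outline_of(n,'brown_egg')[:1]:
    k=r['mask'];print(r['confidence'],r['xy'],onz(m,r['xy'],.05))
    cs,_=cv2.findContours(k.astype(np.uint8),0,1);e=cv2.fitEllipse(max(cs,key=cv2.contourArea));print(e)
    a=np.radians(e[2]);d=np.array([-np.sin(a),np.cos(a)])*e[1][1]/2
    for s in(-1,1):print(np.array(e[0])+s*d,onz(m,np.array(e[0])+s*d,.05))
```

```text
[ 0.4753 -0.1983  0.3142] [ 179.9189   -0.0458 -148.1656] [-22.6493  -0.6165  -5.6942  85.0148   0.0098 -54.4838] [ 0.4144 -0.2383  0.283 ]
0.57 [286.  210.7] [ 0.4675 -0.2014  0.05  ]
0.77 [288.5, 206.1] [ 0.4631 -0.2018  0.05  ]
((286.27947998046875, 205.3447723388672), (53.23855209350586, 68.83776092529297), 0.965410590171814)
[286.8594 170.9308] [ 0.4394 -0.2183  0.05  ]
[285.6996 239.7588] [ 0.4893 -0.188   0.05  ]
```

View pics/w2.png

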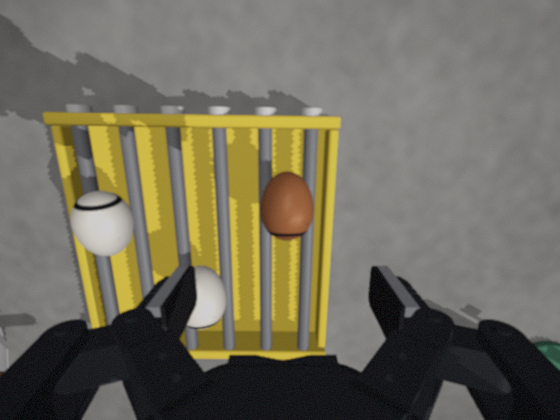

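The wrist view shows the brown egg at (286,206). Its pencil ring is at (288,234), so the blunt end faces the image bottom, which is world azimuth about 32°. The lamp meant is the larger green one. I'm going down with the jaw partly closed.

Emit:
move_arm(jaw=[0.3, 0.3, 0.3, 0.3, 0.3, 0.3, 0.3, 0.3, 0.3, 0.3], delta_pos=[[-0.004, -0.002, 0], [-0.004, -0.001, -0.01], [0, 0, -0.015], [0, 0, -0.015], [0, 0, -0.015], [0, 0, -0.015], [0, 0, -0.013], [0, 0, -0.01], [0, 0, -0.006], [0, 0, -0.004]], yaw=[0, 0, 0, 0, 0, 0, 0, 0, 0, 0], force=20)

```text
time: 4.1
ee_pos: [0.4663, -0.1996, 0.212]
tcp_rot: [180.0, -0.0, -148.0]
wrist_force: [-0.1, 0.3, 0.5]
opening: 0.0599
grasp_force: 0.0
```

Run:
```python
from h import *
np.set_printoptions(precision=4,suppress=True)
im=camera('wrist');im2=camera('side')
cv2.imwrite('pics/g.png',np.hstack([cv2.resize(im[80:420,80:480],(400,340)),cv2.resize(im2[270:390,230:370],(396,340))])[:,:,::-1])
o=bot.get_obs();print({k:o[k] for k in('time','ee_pos','tcp_rot','wrist_force','opening')})
```

```text
{'time': 4.2, 'ee_pos': array([ 0.4664, -0.1999,  0.2123]), 'tcp_rot': array([ 179.9935,   -0.0052, -148.0538]), 'wrist_force': array([ 0.453 , -0.4543, -0.8407]), 'opening': 0.059618822878094724}
```

View pics/g.png

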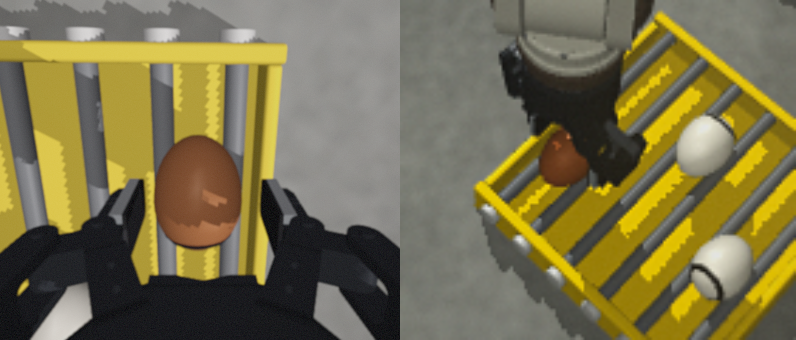

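The egg sits centred between the pads and clear of the rollers, so I'm closing gently.

Emit:
move_arm(jaw=[0.36, 0.4, 0.44, 0.48, 0.52, 0.56, 0.6, 0.6, 0.6], delta_pos=[[0, 0, 0], [0, 0, 0], [0, 0, 0], [0, 0, 0], [0, 0, 0], [0, 0, 0], [0, 0, 0], [0, 0, 0], [0, 0, 0]], yaw=[0, 0, 0, 0, 0, 0, 0, 0, 0], force=20)

```text
time: 4.95
ee_pos: [0.4671, -0.2009, 0.2134]
tcp_rot: [-179.8, 0.1, -148.1]
wrist_force: [2.9, -4.4, 3.2]
opening: 0.0428
grasp_force: 20.0
```

Emit:
move_arm(jaw=[0.6, 0.6, 0.6, 0.6, 0.6, 0.6, 0.6, 0.6, 0.6, 0.6], delta_pos=[[0, 0, 0.003], [0, 0, 0.006], [0, 0, 0.01], [0, 0, 0.012], [0, 0, 0.012], [0, 0, 0.012], [0, 0, 0.012], [0, 0, 0.012], [-0.005, 0.008, 0.008], [-0.005, 0.008, 0.003]], yaw=[0, 0, 0, 0, 0, 0, 0, 0.05, 0.1, 0.11])

```text
time: 5.78
ee_pos: [0.4566, -0.1844, 0.3047]
tcp_rot: [-179.9, 0.0, -133.0]
wrist_force: [0.3, 0.6, -0.7]
opening: 0.0426
grasp_force: 20.4
```

Emit:
move_arm(jaw=[0.6, 0.6, 0.6, 0.6, 0.6, 0.6, 0.6, 0.6, 0.6, 0.6], delta_pos=[[-0.005, 0.008, 0], [-0.005, 0.008, 0], [-0.005, 0.008, 0], [-0.005, 0.008, 0], [-0.005, 0.008, 0], [0, 0, 0], [0, 0, 0], [0, 0, 0], [0, 0, 0], [0, 0, 0]], yaw=[0.12, 0.12, 0.12, 0.12, 0.12, 0.12, 0.12, 0.12, 0.12, 0.12])

```text
time: 6.62
ee_pos: [0.4314, -0.1442, 0.3034]
tcp_rot: [-180.0, -0.0, -64.1]
wrist_force: [0.1, 0.2, -0.9]
opening: 0.0425
grasp_force: 20.5
```

Run:
```python
from h import *
np.set_printoptions(precision=4,suppress=True)
m=camera_model('wrist');im=camera('wrist');im2=camera('side')
cv2.imwrite('pics/l.png',np.hstack([cv2.resize(im[80:420,80:480],(400,340)),cv2.resize(im2[240:380,210:350],(340,340))])[:,:,::-1])
o=bot.get_obs();print({k:o[k] for k in('time','ee_pos','tcp_rot','wrist_force','opening','grasp_force','q')})
ms=camera_model('side')
for c in ('wrist','side'):
  for r in pinpoint(c,'brown_egg')[:1]+outline_of(c,'brown_egg')[:1]: print(c,r['confidence'],r['xy'])
T=np.array(o['ee_pos'])
print('pred', proj(m,T-[0,0,.163]),proj(ms,T-[0,0,.163]))
```

```text
{'time': 6.7167, 'ee_pos': array([ 0.4314, -0.1442,  0.3032]), 'tcp_rot': array([-179.967 ,   -0.0277,  -64.2967]), 'wrist_force': array([ 0.1801,  0.0334, -0.2583]), 'opening': 0.042324558194657115, 'grasp_force': 20.4496718198061, 'q': array([ -18.4877,   -8.9148,  -14.6452,   84.2266,    0.0031, -134.191 ])}
wrist 0.59 [280.9, 279.0]
side 0.86 [269.0, 286.1]
side 0.83 [275.1, 291.7]
pred [[283.0073 278.9706]] [[269.5673 286.5224]]
```

View pics/l.png

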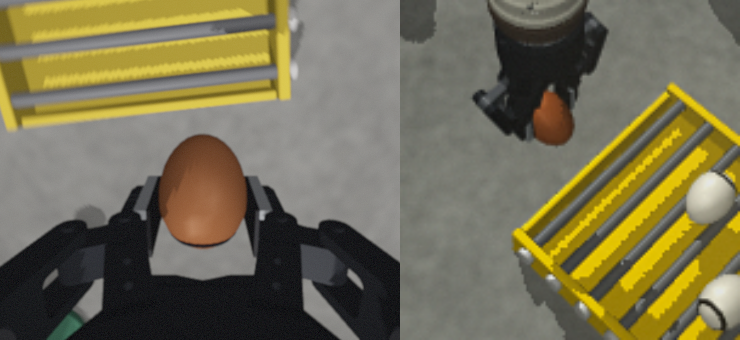

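Run:
```python
from h import *
np.set_printoptions(precision=4,suppress=True)
m=camera_model('wrist');n=np.array([np.cos(np.radians(122)),np.sin(np.radians(122))])
T=np.array(bot.get_obs()['ee_pos'])[:2]
for uv in ([98,208],[280,190],[365,177]): 
    X=onz(m,uv,.038)[:2];print(X,'s=',(T-X)@n)
print(-np.array(m['R']).T@m['t'])
```

```text
[ 0.5732 -0.0878] s= 0.027186867100546935
[ 0.4442 -0.1658] s= 0.025028327411636776
[ 0.3872 -0.2046] s= 0.02770747978065389
[ 0.4626 -0.2096  0.2719]
```

Emit:
move_arm(jaw=[0.6, 0.6, 0.6, 0.6, 0.6, 0.6, 0.6], delta_pos=[[0, 0, -0.005], [0, 0, -0.012], [0, 0, -0.015], [0, 0, -0.015], [0, 0, -0.015], [0, 0, -0.008], [0, 0, -0.005]], yaw=[0.1, 0.005, 0, 0, 0, 0, 0])

```text
time: 7.5
ee_pos: [0.431, -0.1441, 0.2257]
tcp_rot: [179.9, 0.1, -58.6]
wrist_force: [-0.4, -0.5, -0.2]
opening: 0.0425
grasp_force: 20.5
```

Run:
```python
from h import *
np.set_printoptions(precision=4,suppress=True)
m=camera_model('wrist');im=camera('wrist');np.savez('w3.npz',**m)
cv2.imwrite('pics/c.png',im[:,:,::-1])
o=bot.get_obs();print({k:o[k] for k in('time','ee_pos','tcp_rot','wrist_force')})
T=np.array(o['ee_pos']);n=np.array([np.cos(np.radians(122)),np.sin(np.radians(122)),0])
for s in(18,24,30): print(s,proj(m,T*[1,1,0]+[0,0,.038]-n*s/1000))
```

```text
{'time': 7.55, 'ee_pos': array([ 0.431 , -0.1441,  0.2255]), 'tcp_rot': array([179.9196,   0.0977, -58.5205]), 'wrist_force': array([-0.8761, -0.0076, -1.8925])}
18 [[282.1014 228.6535]]
24 [[281.9982 218.53  ]]
30 [[281.8928 208.1927]]
```

View pics/c.png

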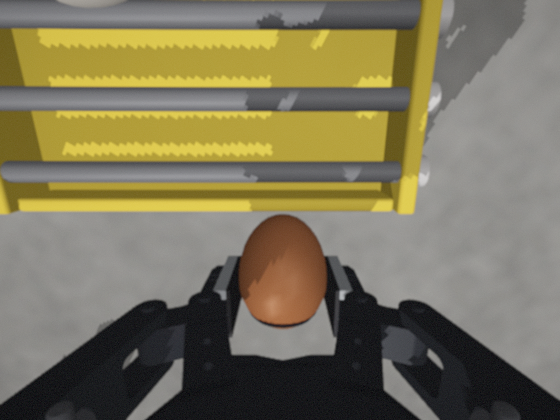

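Emit:
move_arm(jaw=[0.6, 0.6, 0.6, 0.6, 0.6, 0.6], delta_pos=[[0.002, -0.0035, 0], [0, 0, -0.003], [0, 0, -0.002], [0, 0, -0.002], [0, 0, -0.001], [0, 0, 0]], yaw=[0, 0, 0, 0, 0, 0])

```text
time: 8.05
ee_pos: [0.4334, -0.1478, 0.2192]
tcp_rot: [180.0, 0.0, -58.4]
wrist_force: [0.0, -0.5, -0.4]
opening: 0.0424
grasp_force: 20.5
```

Emit:
move_arm(jaw=[0.6, 0.6], delta_pos=[[0, 0, -0.001], [0, 0, -0.001]], yaw=[0, 0])

```text
time: 8.22
ee_pos: [0.4335, -0.1478, 0.2174]
tcp_rot: [-180.0, -0.0, -58.4]
wrist_force: [0.1, 0.6, -1.2]
opening: 0.0426
grasp_force: 20.5
```

Emit:
move_arm(jaw=[0.6, 0.6], delta_pos=[[0, 0, -0.001], [0, 0, 0]], yaw=[0, 0])

```text
time: 8.38
ee_pos: [0.4333, -0.1477, 0.2161]
tcp_rot: [180.0, 0.0, -58.4]
wrist_force: [0.6, 0.7, -0.8]
opening: 0.0422
grasp_force: 20.5
```

Emit:
move_arm(jaw=[0.6, 0.6], delta_pos=[[0, 0, -0.001], [0, 0, 0]], yaw=[0, 0])

```text
time: 8.55
ee_pos: [0.4334, -0.1478, 0.2152]
tcp_rot: [180.0, 0.0, -58.4]
wrist_force: [-0.7, 0.4, -0.7]
opening: 0.0421
grasp_force: 20.5
```

Emit:
move_arm(jaw=[0.6, 0.6], delta_pos=[[0, 0, -0.001], [0, 0, 0]], yaw=[0, 0])

```text
time: 8.72
ee_pos: [0.4334, -0.1478, 0.2142]
tcp_rot: [180.0, 0.0, -58.4]
wrist_force: [0.1, -0.9, -0.0]
opening: 0.0424
grasp_force: 20.5
```

Emit:
move_arm(jaw=[0.6, 0.6], delta_pos=[[0, 0, -0.001], [0, 0, 0]], yaw=[0, 0])

```text
time: 8.88
ee_pos: [0.4334, -0.1477, 0.2132]
tcp_rot: [-180.0, 0.0, -58.4]
wrist_force: [0.3, 0.2, -0.1]
opening: 0.0421
grasp_force: 20.5
```

Emit:
move_arm(jaw=[0.6, 0.6], delta_pos=[[0, 0, -0.001], [0, 0, 0]], yaw=[0, 0])

```text
time: 9.05
ee_pos: [0.4333, -0.1476, 0.2124]
tcp_rot: [-180.0, 0.0, -58.4]
wrist_force: [-1.3, 1.6, 3.3]
opening: 0.042
grasp_force: 20.7
```

Emit:
move_arm(jaw=[0.6, 0.6], delta_pos=[[0, 0, -0.001], [0, 0, 0]], yaw=[0, 0])

```text
time: 9.22
ee_pos: [0.4332, -0.1474, 0.2116]
tcp_rot: [-180.0, 0.1, -58.4]
wrist_force: [-4.6, 5.3, 7.4]
opening: 0.0422
grasp_force: 20.9
```

```bash
cat > tilt.py <<'E'
from h import *
from scipy.optimize import least_squares
np.set_printoptions(precision=4,suppress=True)
def brown(im):
    h=cv2.cvtColor(im,cv2.COLOR_RGB2HSV)
    k=((h[...,0]<14)&(h[...,1]>110)&(h[...,2]>50)).astype(np.uint8)
    return k
def meas(c='wrist',name=None):
    m=camera_model(c);im=camera(c)
    if name: cv2.imwrite(f'pics/{name}.png',im[:,:,::-1])
    o=bot.get_obs();T=np.array(o['ee_pos']);psi=np.radians(o['tcp_rot'][2])
    k=brown(im);g=proj(m,T-[0,0,.163])[0]
    lab,L,st,ce=cv2.connectedComponentsWithStats(k)
    i=1+np.argmin([np.linalg.norm(ce[j]-g)+ (1e3 if st[j,4]<300 else 0) for j in range(1,lab)])
    K=L==i
    ys,xs=np.nonzero(K)
    x=-np.array([np.cos(psi),np.sin(psi),0])
    print('area',K.sum(),'pivot px',g,'top row',ys.min(),'col',xs[ys==ys.min()].mean())
    tmin=ys.min()
    u=np.linspace(-32,25,60);ph=np.linspace(0,2*np.pi,60)
    for d in(0,-.003,.003):
      out=[]
      for th in range(-10,36,5):
        t=np.radians(th);ax=x*np.cos(t)-np.array([0,0,1])*np.sin(t) # blunt down
        e1=np.cross(ax,[0,0,1.]);e1/=np.linalg.norm(e1);e2=np.cross(ax,e1)
        r=22*np.sqrt(np.maximum(0,1-np.where(u<0,u/32,u/25)**2))
        P=(T-[0,0,.163+d])+(u[:,None,None]*ax+r[:,None,None]*(np.cos(ph)[None,:,None]*e1+np.sin(ph)[None,:,None]*e2))/1000
        q=proj(m,P);out.append((th,round(q[:,1].min(),1)))
      print(d,out)
    return o
E
python3 -c "
from tilt import *
o=meas();print(o['ee_pos'],o['wrist_force'])"
```

```text
area 7682 pivot px [282.9704 278.7609] top row 216 col 282.5
0 [(-10, np.float64(215.5)), (-5, np.float64(216.2)), (0, np.float64(216.6)), (5, np.float64(217.5)), (10, np.float64(218.7)), (15, np.float64(220.1)), (20, np.float64(221.7)), (25, np.float64(223.5)), (30, np.float64(225.3)), (35, np.float64(227.2))]
-0.003 [(-10, np.float64(217.3)), (-5, np.float64(217.9)), (0, np.float64(218.4)), (5, np.float64(219.4)), (10, np.float64(220.6)), (15, np.float64(222.1)), (20, np.float64(223.7)), (25, np.float64(225.5)), (30, np.float64(227.4)), (35, np.float64(229.2))]
0.003 [(-10, np.float64(213.8)), (-5, np.float64(214.5)), (0, np.float64(214.9)), (5, np.float64(215.7)), (10, np.float64(216.9)), (15, np.float64(218.3)), (20, np.float64(219.9)), (25, np.float64(221.5)), (30, np.float64(223.3)), (35, np.float64(225.1))]
[ 0.4332 -0.1474  0.2116] [-3.6194  4.3102  7.0949]
```

Emit:
move_arm(jaw=[0.6], delta_pos=[[-0.0005, 0.0008, -0.001]], yaw=[0])

```text
time: 9.35
ee_pos: [0.4328, -0.1468, 0.2108]
tcp_rot: [-180.0, 0.0, -58.4]
wrist_force: [-2.8, 3.6, 5.2]
opening: 0.0421
grasp_force: 20.9
```

Emit:
move_arm(jaw=[0.6], delta_pos=[[-0.0005, 0.0008, -0.001]], yaw=[0])

```text
time: 9.43
ee_pos: [0.4324, -0.146, 0.2097]
tcp_rot: [-180.0, 0.0, -58.4]
wrist_force: [-2.4, 2.9, 4.4]
opening: 0.0419
grasp_force: 20.8
```

Emit:
move_arm(jaw=[0.6], delta_pos=[[-0.0005, 0.0008, -0.001]], yaw=[0])

```text
time: 9.52
ee_pos: [0.4319, -0.1453, 0.2086]
tcp_rot: [-180.0, -0.0, -58.4]
wrist_force: [-1.5, 1.6, 2.6]
opening: 0.042
grasp_force: 20.7
```

```bash
python3 -c "
from tilt import *
o=meas(name='t1');print(o['ee_pos'],o['wrist_force'])
a=cv2.imread('pics/c.png')[190:350,200:370];b=cv2.imread('pics/t1.png')[190:350,200:370]
cv2.imwrite('pics/t1c.png',np.hstack([cv2.resize(x,None,fx=2.3,fy=2.3,interpolation=2) for x in(a,b)]))"
```

```text
area 7612 pivot px [283.033 279.091] top row 217 col 282.0
0 [(-10, np.float64(216.0)), (-5, np.float64(216.7)), (0, np.float64(217.1)), (5, np.float64(218.0)), (10, np.float64(219.2)), (15, np.float64(220.6)), (20, np.float64(222.2)), (25, np.float64(224.0)), (30, np.float64(225.8)), (35, np.float64(227.6))]
-0.003 [(-10, np.float64(217.8)), (-5, np.float64(218.4)), (0, np.float64(218.9)), (5, np.float64(219.9)), (10, np.float64(221.1)), (15, np.float64(222.5)), (20, np.float64(224.2)), (25, np.float64(226.0)), (30, np.float64(227.8)), (35, np.float64(229.7))]
0.003 [(-10, np.float64(214.3)), (-5, np.float64(215.0)), (0, np.float64(215.4)), (5, np.float64(216.2)), (10, np.float64(217.4)), (15, np.float64(218.8)), (20, np.float64(220.3)), (25, np.float64(222.0)), (30, np.float64(223.8)), (35, np.float64(225.6))]
[ 0.4318 -0.1452  0.2083] [-1.2569  1.3259  3.0291]
```

View pics/t1c.png

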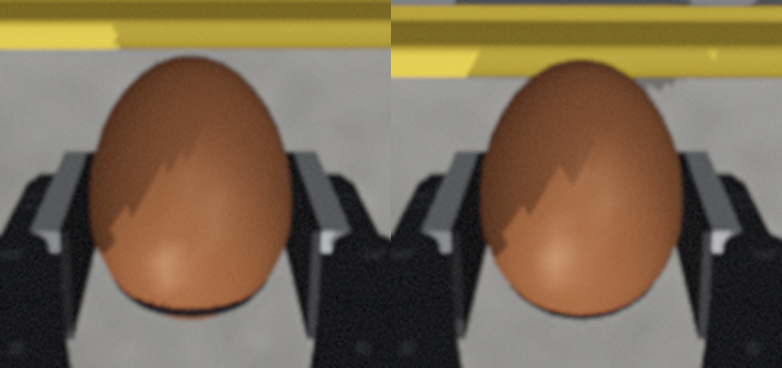

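Contact with the tray wall is tipping the egg: the pencil ring has nearly gone from view, which puts the tilt at about 9°. I'll keep going around the edge.

Emit:
move_arm(jaw=[0.6, 0.6, 0.6], delta_pos=[[-0.0002, 0.0003, -0.001], [-0.0002, 0.0003, -0.001], [0, 0, 0]], yaw=[0, 0, 0])

```text
time: 9.82
ee_pos: [0.4314, -0.1446, 0.2061]
tcp_rot: [-180.0, 0.0, -58.4]
wrist_force: [-1.9, 3.8, 3.6]
opening: 0.0423
grasp_force: 20.8
```

Emit:
move_arm(jaw=[0.6, 0.6, 0.6, 0.6], delta_pos=[[-0.0002, 0.0003, -0.001], [-0.0001, 0.0002, -0.001], [-0.0001, 0.0002, -0.0005], [0, 0, 0]], yaw=[0, 0, 0, 0])

```text
time: 10.15
ee_pos: [0.431, -0.1439, 0.2036]
tcp_rot: [180.0, 0.0, -58.4]
wrist_force: [-2.6, 5.0, 3.6]
opening: 0.0423
grasp_force: 20.8
```

Emit:
move_arm(jaw=[0.6, 0.6, 0.6, 0.6, 0.6, 0.6, 0.6, 0.6, 0.6, 0.6], delta_pos=[[-0.001, 0.001, 0.003], [-0.001, 0.002, 0.01], [-0.002, 0.003, 0.015], [0, 0.01, 0.02], [0.005, 0.015, 0.025], [0.01, 0.02, 0.025], [0.01, 0.025, 0.025], [0.01, 0.025, 0.025], [0.01, 0.02, 0.02], [0.01, 0.01, 0.01]], yaw=[0, 0, 0, -0.05, -0.07, -0.07, -0.07, -0.07, -0.05, -0.03])

```text
time: 10.98
ee_pos: [0.4824, -0.0112, 0.3856]
tcp_rot: [-179.7, -0.1, -82.0]
wrist_force: [1.0, 0.1, 0.0]
opening: 0.0426
grasp_force: 20.6
```

```bash
cat > m2.py <<'E'
from tilt import *
import sys
camera('top');camera('top')
def box(c):
    m=camera_model(c);im=camera(c);T=np.array(bot.get_obs()['ee_pos']);g=proj(m,T-[0,0,.163])[0].astype(int)
    return cv2.resize(im[g[1]-35:g[1]+35,g[0]-40:g[0]+40],(390,342),interpolation=cv2.INTER_CUBIC)
cv2.imwrite(f'pics/{sys.argv[1]}.png',np.hstack([box('side'),box('top')])[:,:,::-1])
meas(name='w4')
o=bot.get_obs();print({k:o[k] for k in('time','ee_pos','tcp_rot','wrist_force','opening')})
for c in('side','top'):print(c,[(r['confidence'],r['xy']) for r in pinpoint(c,'brown_egg')[:1]+outline_of(c,'brown_egg')[:1]],proj(camera_model(c),np.array(o['ee_pos'])-[0,0,.163]))
E
python3 m2.py s1
```

```text
area 7524 pivot px [283.3137 277.9671] top row 219 col 281.5
0 [(-10, np.float64(214.9)), (-5, np.float64(215.6)), (0, np.float64(216.0)), (5, np.float64(216.9)), (10, np.float64(218.1)), (15, np.float64(219.5)), (20, np.float64(221.1)), (25, np.float64(222.8)), (30, np.float64(224.6)), (35, np.float64(226.5))]
-0.003 [(-10, np.float64(216.7)), (-5, np.float64(217.3)), (0, np.float64(217.7)), (5, np.float64(218.7)), (10, np.float64(219.9)), (15, np.float64(221.4)), (20, np.float64(223.0)), (25, np.float64(224.8)), (30, np.float64(226.6)), (35, np.float64(228.5))]
0.003 [(-10, np.float64(213.2)), (-5, np.float64(213.9)), (0, np.float64(214.3)), (5, np.float64(215.1)), (10, np.float64(216.3)), (15, np.float64(217.7)), (20, np.float64(219.2)), (25, np.float64(220.9)), (30, np.float64(222.7)), (35, np.float64(224.5))]
{'time': 11.2333, 'ee_pos': array([ 0.4817, -0.0135,  0.3813]), 'tcp_rot': array([179.942 ,  -0.0194, -81.8582]), 'wrist_force': array([-0.0495, -0.1393, -0.6366]), 'opening': 0.04221187410246768}
side [(0.85, [275.9, 217.2]), (0.67, [280.9, 220.4])] [[276.8367 217.0859]]
top [] [[305.368  230.1835]]
```

View pics/s1.png

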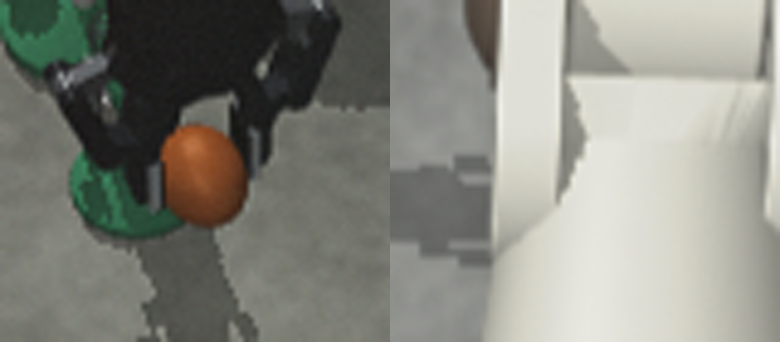

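```bash
cat > r.py <<'E'
from fit import *
mt,ms=camera_model('top'),camera_model('side');mw=dict(np.load('w1.npz'))
im=cv2.imread('pics/side0.png');s=im[140:170,240:275].astype(int)
k=((s[...,2]>120)&(s[...,1]>110)&(s[...,0]<s[...,2]-25)).astype(np.uint8)
n,L,st,ce=cv2.connectedComponentsWithStats(k);print([(st[i,4],ce[i]+[240,140]) for i in range(1,n) if st[i,4]>8])
i=1+np.argmax(st[1:,4]);lens=ce[i]+[240,140]
def outl(n,uv0):
    rs=[r for r in outline_of(n,'lamp_mouth')];return [(round(r['confidence'],2),r['xy']) for r in rs if np.hypot(*(np.array(r['xy'])-uv0))<35]
o=[(mt,[191.4,242.6],[204.1,229.2]),(ms,[256.7,184.3],lens),(mw,[404.6,222.4],[429.2,321.4])]
fit(o)
for _ in range(3):
    camera('side');near=lambda t,u:[(round(r['confidence'],2),np.array(r['xy'])) for r in pinpoint('side',t) if np.hypot(*(np.array(r['xy'])-u))<20]
    print(near('lamp_mouth',[257,158]),near('lamp',[256,184]))
p=fit([(mt,None,[204.1,229.2]),(ms,[256.7,184.3],lens),(mw,[404.6,222.4],None)])
# head axis check: project head silhouette edges in top: print axis in px
X,b=model(p)
for m in(mt,ms,mw): print(proj(m,np.array([X[1],X[1]-.115*b])))
E
python3 r.py
```

```text
[(np.int32(72), array([255.4167, 155.7222]))]
fit [0.482  0.2927] [-86.3257  26.3561] mouth [0.4854 0.2391 0.1766] res mm [ 3.6047 -1.6046 -1.6263  2.9507 -2.7725  2.1389  2.8885  1.3675  0.0671
  0.4773  0.5455  0.0024]
[] [(0.74, array([255.7, 182.6]))]
[(0.71, array([259.9, 159.4]))] [(0.79, array([253.5, 183.7]))]
[(0.71, array([256.4, 158.2]))] [(0.79, array([255.8, 181.7]))]
fit [0.4868 0.293 ] [-89.8509  26.3561] mouth [0.487  0.2392 0.1766] res mm [-1.6796  1.4044 -0.6773  1.6678  4.4005  1.0156  0.5847  1.9299]
[[203.4359 229.7553]
 [167.4059 232.5552]]
[[257.0039 156.0886]
 [250.4373 145.009 ]]
[[430.4189 322.9308]
 [514.6068 251.4163]]
```

Emit:
move_arm(jaw=[0.6, 0.6, 0.6, 0.6, 0.6, 0.6, 0.6, 0.6, 0.6, 0.6], delta_pos=[[0.008, 0.01, 0.008], [0.012, 0.02, 0.01], [0.014, 0.03, 0.01], [0.014, 0.035, 0.01], [0.014, 0.038, 0.01], [0.014, 0.038, 0.008], [0.014, 0.038, 0.004], [0.014, 0.035, 0], [0.01, 0.025, 0], [0.006, 0.015, 0]], yaw=[0, 0, 0, 0, 0, 0, 0, 0, 0, 0])

```text
time: 12.72
ee_pos: [0.6027, 0.2741, 0.4405]
tcp_rot: [179.9, 0.0, -81.8]
wrist_force: [0.2, -1.4, -1.2]
opening: 0.0422
grasp_force: 20.6
```

```bash
cat > look.py <<'E'
from fit import *
import sys,pickle
tag=sys.argv[1]
camera('wrist');camera('wrist')
out=[]
p0=[.4868,.293,np.radians(-86),.38]
for _ in range(3):
    m=camera_model('wrist');im=camera('wrist')
    X,b=model(p0);e=proj(m,X)
    a=[(round(r['confidence'],2),np.round(r['xy'],1)) for r in pinpoint('wrist','lamp_mouth') if np.hypot(*(np.array(r['xy'])-e[1]))<60]
    l=[(round(r['confidence'],2),np.round(r['xy'],1)) for r in pinpoint('wrist','lamp') if np.hypot(*(np.array(r['xy'])-e[0]))<60]
    print('exp',e.ravel(),'mouth',a,'lamp',l);out.append((m,a,l))
cv2.imwrite(f'pics/{tag}.png',im[:,:,::-1]);pickle.dump(out,open(tag+'.pkl','wb'))
o=bot.get_obs();print(o['time'],o['ee_pos'],o['wrist_force'])
E
python3 look.py v1
```

```text
exp [359.5074 207.1438 422.6438 195.3886] mouth [(0.76, array([425.8, 199.8]))] lamp [(0.6, array([363.1, 211.1]))]
exp [358.7863 208.6915 420.2661 198.1706] mouth [(0.9, array([425.3, 200. ]))] lamp [(0.85, array([365. , 213.6]))]
exp [358.8624 208.7584 419.9525 198.4058] mouth [(0.65, array([425.9, 201.4]))] lamp [(0.59, array([359.2, 213. ]))]
13.2667 [0.6019 0.2701 0.4424] [ 0.5967 -0.1469 -0.7275]
```

Emit:
move_arm(jaw=[0.6, 0.6, 0.6, 0.6, 0.6, 0.6, 0.6, 0.6, 0.6, 0.6], delta_pos=[[-0.012, 0, 0.005], [-0.022, 0, 0.005], [-0.028, 0, 0], [-0.028, 0, 0], [-0.028, 0, 0], [-0.028, 0, 0], [-0.028, 0, 0], [-0.026, 0, 0], [-0.014, 0, 0], [-0.006, 0, 0]], yaw=[0, 0, 0, 0, 0, 0, 0, 0, 0, 0])

```text
time: 14.1
ee_pos: [0.3801, 0.2704, 0.4528]
tcp_rot: [-179.9, 0.1, -81.9]
wrist_force: [0.9, -0.6, -0.2]
opening: 0.0424
grasp_force: 20.7
```

```bash
python3 look.py v2
```

```text
exp [209.3208 185.5797 159.8512 158.2934] mouth [(0.67, array([162. , 161.9]))] lamp [(0.73, array([211.3, 189.8]))]
exp [209.7332 186.0343 160.6156 158.804 ] mouth [(0.88, array([162.9, 164.7]))] lamp [(0.75, array([211.5, 189.2]))]
exp [209.4721 186.1494 160.2419 158.9167] mouth [(0.69, array([162.3, 164.8]))] lamp [(0.82, array([213.7, 189.7]))]
14.65 [0.3825 0.2709 0.4515] [ 0.5748  1.3969 -0.7353]
```

```bash
cat > r2.py <<'E'
from fit import *
import pickle
from scipy.optimize import minimize
mt,ms=camera_model('top'),camera_model('side');mw=dict(np.load('w1.npz'))
W=[];P=[]
for t in('v1','v2'):
    for m,a,l in pickle.load(open(t+'.pkl','rb')): W.append((m,l[0][1],a[0][1]))
X,e=tri([ray(m,o) for m,l,o in W]);print('tri mouth',X,np.array(e))
X,e=tri([ray(m,l) for m,l,o in W]);print('tri lamp',X)
p=fit(W);p2=fit(W+[(mt,[191.4,242.6],[204.1,229.2]),(ms,[255.5,183],[256.5,157.5]),(mw,[404.6,222.4],[429.2,321.4])])
# silhouette of green head + foot
def sil(m,p,off=(0,0)):
    X,b=model(p);side=np.array([-np.sin(p[2]),np.cos(p[2]),0]);up=np.cross(b,side)
    ph=np.linspace(0,2*np.pi,40);c=lambda o,r,u,v:o+r*(np.cos(ph)[:,None]*u+np.sin(ph)[:,None]*v)
    K=np.zeros((420,560),np.uint8)
    for pts in (np.vstack([c(X[1]-.018*b,.024,side,up),c(X[1]-.115*b,.024,side,up)]),
                np.vstack([c(X[0],.055,np.array([1,0,0]),np.array([0,1,0])),c(X[0]+[0,0,.012],.055,np.array([1,0,0]),np.array([0,1,0]))])):
        cv2.fillConvexPoly(K,cv2.convexHull((np.round(proj(m,pts)*16)).astype(np.int32)),1,shift=4)
    # black mouth removed
    q=np.vstack([c(X[1],.023,side,up),c(X[1]-.018*b,.023,side,up)])
    cv2.fillConvexPoly(K,cv2.convexHull((np.round(proj(m,q)*16)).astype(np.int32)),0,shift=4)
    return K
G=[]
for t in('v1','v2'):
    im=cv2.imread(f'pics/{t}.png');h=cv2.cvtColor(im,cv2.COLOR_BGR2HSV)
    g=((h[...,0]>60)&(h[...,0]<95)&(h[...,1]>90)).astype(np.uint8)
    m=pickle.load(open(t+'.pkl','rb'))[-1][0]
    s=sil(m,p2);roi=cv2.dilate(s,np.ones((15,15)));G.append((m,g,roi));print(t,g.sum(),(g&roi).sum(),s.sum())
def cost(q):
    pp=np.array(q)*[.01,.01,.1,.1]+p2;c=0
    for m,g,roi in G:
        s=sil(m,pp);r=roi>0;c+=((s!=g)&r).sum()/s.sum()
    return c
r=min((minimize(cost,x0,method='Nelder-Mead',options=dict(initial_simplex=np.vstack([x0,np.array(x0)+np.eye(4)*.8]),xatol=.01,fatol=1e-4)) for x0 in([0,0,0,0],[0,0,.5,.7],[0,0,-.5,-.7])),key=lambda r:r.fun)
pp=r.x*[.01,.01,.1,.1]+p2;print('sil',cost([0]*4),r.fun,pp[:2],np.degrees(pp[2:]),model(pp)[0][1])
for dt in(-8,-4,4,8): print(dt,cost(r.x+[0,0,0,np.radians(dt)*10]))
E
python3 r2.py
```

```text
tri mouth [0.4876 0.2399 0.1753] [0.001  0.002  0.0015 0.0003 0.0016 0.0016]
tri lamp [0.4818 0.2973 0.0041]
fit [0.4821 0.2948] [-84.2361  24.1955] mouth [0.4876 0.2404 0.1746] res mm [-0.3174 -1.0499  0.7346  0.2218 -1.534  -1.5049 -1.0327  2.5737  1.1825
 -1.2018 -1.8905  1.4889  0.5268 -1.1594  0.3455  0.7198  0.6248 -0.6737
  0.2394 -1.3596 -0.4953 -0.8487  0.4489 -1.3438]
fit [0.482  0.2948] [-84.0933  23.2901] mouth [0.4877 0.24   0.1737] res mm [-0.2767 -1.0657  0.3514 -0.4712 -1.4962 -1.5219 -1.4123  1.8817  1.227
 -1.218  -2.2705  0.7935  0.5674 -1.176   0.6731  0.139   0.6655 -0.689
  0.5626 -1.9462 -0.4578 -0.8644  0.7731 -1.9307  2.7221 -1.6254 -1.9636
  1.1972 -1.2971  3.297   2.0688 -2.4216  0.7641  0.2344  0.5404 -0.3929]
v1 10627 5970 8139
v2 9320 5268 7591
sil 0.6953636500463904 0.6082939024890477 [0.4823 0.2896] [-84.3933  27.1095] [0.4875 0.2364 0.1773]
-8 0.6904721257257067
-4 0.6510568313455998
4 0.6586785130789976
8 0.7231327097375657
```

```bash
cat > et.py <<'E'
from tilt import *
def contour(im):
    k=brown(im)
    n,L,st,ce=cv2.connectedComponentsWithStats(k[150:400]);i=1+np.argmax([st[j,4] if abs(ce[j][0]-283)<40 else 0 for j in range(1,n)])
    K=np.zeros(k.shape,np.uint8);K[150:400][L==i]=1
    c=max(cv2.findContours(K,0,1)[0],key=cv2.contourArea)
    return cv2.convexHull(c)[:,0].astype(float),K
def hull(m,T,psi,p):
    th,dx,dz=p;t=np.radians(th);tx=np.array([np.cos(psi),np.sin(psi),0]);z=np.array([0,0,1.])
    ax=-tx*np.cos(t)-z*np.sin(t);e1=np.cross(ax,z);e1/=np.linalg.norm(e1);e2=np.cross(ax,e1)
    u=np.linspace(-32,25,80);ph=np.linspace(0,2*np.pi,80);r=22*np.sqrt(np.maximum(0,1-np.where(u<0,u/32,u/25)**2))
    P=T-[0,0,.163]+(dx*tx+dz*z)/1000+(u[:,None,None]*ax+r[:,None,None]*(np.cos(ph)[None,:,None]*e1+np.sin(ph)[None,:,None]*e2))/1000
    return cv2.convexHull(proj(m,P).astype(np.float32))
def run(im,m,T,psi,fixed=None,th=None,lo=True):
    c,K=contour(im)
    c=[q for i in range(len(c)) for a,b in[(c[i-1],c[i])] for q in np.linspace(a,b,max(1,int(np.hypot(*(a-b))/2)),endpoint=False)]
    top=min(q[1] for q in c);c=np.array([q for q in c if q[1]<top+35 or (lo and abs(q[0]-283)<25 and q[1]>top+80)])
    f=lambda p:[cv2.pointPolygonTest(hull(m,T,psi,p),(float(q[0]),float(q[1])),True) for q in c]
    g=(lambda v:f([th,v[0],v[1]])) if fixed is None else (lambda v:f([v[0],v[1],fixed[1]]))
    s=least_squares(g,[0,0] if fixed is None else [12,fixed[0]],loss='soft_l1',diff_step=1e-3,x_scale=[1,1] if fixed is None else [5,1])
    print('x',s.x,'rms',np.sqrt(np.mean(np.square(s.fun))),'n',len(c));return s.x
E
cat > et1.py <<'E'
from et import *
ld=lambda n:cv2.imread(f'pics/{n}.png')[:,:,::-1].copy()
w2=dict(np.load('w2.npz'));w3=dict(np.load('w3.npz'))
def off(R):  # tool-frame pose of camera constant; rebuild for w4 from T
    return R
T3=np.array([.431,-.1441,.2255]);
f=run(ld('c'),w3,T3,np.radians(-58.5),None,0)
# camera pose for other T: shift/rotate rigidly from w3
def at(T,psi):
    a=psi-np.radians(-58.52);Rz=np.array([[np.cos(a),-np.sin(a),0],[np.sin(a),np.cos(a),0],[0,0,1]])
    m=dict(w3);R3=w3['R'];c3=-R3.T@w3['t'];c=T+Rz@(c3-T3);m['R']=R3@Rz.T;m['t']=-m['R']@c;return m
for n,T,ps in(('t1',[.4318,-.1452,.2083],-58.4),('w4',[.4817,-.0135,.3813],-81.86),('v1',[.6019,.2701,.4424],-81.86),('v2',[.3825,.2709,.4515],-81.86)):
    T=np.array(T);ps=np.radians(ps);print(n);
    run(ld(n),at(T,ps),T,ps,f);run(ld(n),at(T,ps),T,ps,f,lo=False)
E
sed -i '1a from scipy.optimize import least_squares' et.py
python3 et1.py
```

```text
x [0. 0.] rms 2.2719910985486376 n 73
t1
x [10.7908  0.614 ] rms 0.60137098692319 n 73
x [-0.  0.] rms 0.7524633413065598 n 51
w4
x [13.7844  0.    ] rms 0.709334366558027 n 74
x [12.5977 -0.    ] rms 0.5728835331390976 n 51
v1
x [13.3791  0.    ] rms 0.8303259568644183 n 73
x [ 0.257  -1.1972] rms 0.3379045409836578 n 51
v2
x [13.2451  0.    ] rms 0.7986156452375969 n 75
x [12.1934  0.    ] rms 0.44716916378109883 n 51
```

The lamp fit gives a beam of about 24° and the egg is tilted about 14°, so I'm going back to the wall edge to add around 8°.

Emit:
move_arm(jaw=[0.6, 0.6, 0.6, 0.6, 0.6, 0.6, 0.6, 0.6, 0.6, 0.6], delta_pos=[[0.005, -0.015, 0], [0.005, -0.03, 0], [0.005, -0.038, 0], [0.005, -0.038, 0], [0.005, -0.038, 0], [0.005, -0.038, -0.005], [0.005, -0.038, -0.01], [0.005, -0.038, -0.01], [0.005, -0.036, -0.015], [0.005, -0.034, -0.02]], yaw=[0, 0, 0, 0.04, 0.06, 0.06, 0.06, 0.06, 0.06, 0.06])

```text
time: 15.48
ee_pos: [0.432, -0.0743, 0.3922]
tcp_rot: [-179.9, -0.1, -58.8]
wrist_force: [2.4, -0.8, -0.9]
opening: 0.0424
grasp_force: 20.7
```

Emit:
move_arm(jaw=[0.6, 0.6, 0.6, 0.6, 0.6, 0.6, 0.6, 0.6], delta_pos=[[0.002, -0.03, -0.02], [0, -0.024, -0.025], [0, -0.014, -0.03], [0, -0.005, -0.03], [0, -0.003, -0.025], [0, 0, -0.015], [0, 0, -0.01], [0, 0, 0]], yaw=[0.01, 0, 0, 0, 0, 0, 0, 0])

```text
time: 16.15
ee_pos: [0.4336, -0.148, 0.2348]
tcp_rot: [179.9, 0.1, -58.4]
wrist_force: [1.1, -0.3, -0.9]
opening: 0.0424
grasp_force: 20.7
```

```bash
python3 -c "
from h import *
camera('wrist');o=bot.get_obs();print(o['time'],o['ee_pos'],o['tcp_rot'],o['wrist_force'])
print(np.array([.4346,-.1497,.216])-o['ee_pos'])"
```

```text
16.2 [ 0.43396016 -0.14806226  0.23641391] [ 1.79952923e+02  5.86084993e-02 -5.84091899e+01] [ 0.38937449 -0.24037922  0.05656932]
[ 0.00063984 -0.00163774 -0.02041391]
```

Emit:
move_arm(jaw=[0.6, 0.6, 0.6, 0.6, 0.6, 0.6, 0.6], delta_pos=[[0.0008, -0.0016, -0.005], [0, 0, -0.006], [0, 0, -0.005], [0, 0, -0.003], [0, 0, -0.002], [0, 0, -0.001], [0, 0, 0]], yaw=[0, 0, 0, 0, 0, 0, 0])

```text
time: 16.78
ee_pos: [0.4349, -0.1497, 0.2147]
tcp_rot: [180.0, 0.0, -58.4]
wrist_force: [0.7, 0.8, -0.3]
opening: 0.0422
grasp_force: 20.7
```

Emit:
move_arm(jaw=[0.6, 0.6], delta_pos=[[0, 0, -0.001], [0, 0, -0.001]], yaw=[0, 0])

```text
time: 16.95
ee_pos: [0.435, -0.1497, 0.213]
tcp_rot: [-180.0, -0.0, -58.4]
wrist_force: [-0.6, 0.1, 0.3]
opening: 0.0426
grasp_force: 20.7
```

Emit:
move_arm(jaw=[0.6, 0.6], delta_pos=[[0, 0, -0.001], [0, 0, 0]], yaw=[0, 0])

```text
time: 17.12
ee_pos: [0.4349, -0.1497, 0.2117]
tcp_rot: [180.0, 0.0, -58.4]
wrist_force: [-0.1, -0.0, -1.2]
opening: 0.0425
grasp_force: 20.7
```

Emit:
move_arm(jaw=[0.6, 0.6], delta_pos=[[0, 0, -0.001], [0, 0, 0]], yaw=[0, 0])

```text
time: 17.28
ee_pos: [0.4349, -0.1497, 0.2108]
tcp_rot: [-180.0, 0.0, -58.4]
wrist_force: [0.8, 0.3, 1.7]
opening: 0.042
grasp_force: 20.8
```

Emit:
move_arm(jaw=[0.6, 0.6, 0.6], delta_pos=[[0, 0, -0.001], [-0.0001, 0.0002, -0.001], [0, 0, 0]], yaw=[0, 0, 0])

```text
time: 17.53
ee_pos: [0.4346, -0.1492, 0.209]
tcp_rot: [-180.0, 0.0, -58.4]
wrist_force: [-2.0, 3.1, 6.5]
opening: 0.0424
grasp_force: 21.1
```

Emit:
move_arm(jaw=[0.6, 0.6], delta_pos=[[-0.0003, 0.0005, -0.001], [0, 0, 0]], yaw=[0, 0])

```text
time: 17.7
ee_pos: [0.4343, -0.1487, 0.2081]
tcp_rot: [-180.0, 0.0, -58.4]
wrist_force: [-2.9, 3.9, 5.2]
opening: 0.0424
grasp_force: 21.1
```

Emit:
move_arm(jaw=[0.6, 0.6], delta_pos=[[-0.0003, 0.0005, -0.001], [0, 0, 0]], yaw=[0, 0])

```text
time: 17.87
ee_pos: [0.434, -0.1482, 0.207]
tcp_rot: [-180.0, 0.0, -58.4]
wrist_force: [-3.1, 3.8, 5.0]
opening: 0.0424
grasp_force: 21.1
```

Emit:
move_arm(jaw=[0.6, 0.6], delta_pos=[[-0.0002, 0.0004, -0.001], [0, 0, 0]], yaw=[0, 0])

```text
time: 18.03
ee_pos: [0.4338, -0.1478, 0.206]
tcp_rot: [-180.0, 0.1, -58.4]
wrist_force: [-3.1, 4.3, 5.4]
opening: 0.0424
grasp_force: 21.1
```

```bash
cat > et2.py <<'E'
from et import *
from scipy.optimize import minimize
import sys
ld=lambda n:cv2.imread(f'pics/{n}.png')[:,:,::-1].copy()
w3=dict(np.load('w3.npz'));T3=np.array([.431,-.1441,.2255])
def at(T,psi):
    a=psi-np.radians(-58.52);Rz=np.array([[np.cos(a),-np.sin(a),0],[np.sin(a),np.cos(a),0],[0,0,1]])
    m=dict(w3);R3=w3['R'];c3=-R3.T@w3['t'];c=T+Rz@(c3-T3);m['R']=R3@Rz.T;m['t']=-m['R']@c;return m
def pts(im,lo):
    c,K=contour(im);c=[q for i in range(len(c)) for a,b in[(c[i-1],c[i])] for q in np.linspace(a,b,max(1,int(np.hypot(*(a-b))/2)),endpoint=False)]
    top=min(q[1] for q in c);return np.array([q for q in c if q[1]<top+35 or (lo and abs(q[0]-283)<25 and q[1]>top+80)])
def cost(p,c,m,T,psi):
    H=hull(m,T,psi,p);d=np.array([cv2.pointPolygonTest(H,(float(q[0]),float(q[1])),True) for q in c]);return np.mean(np.minimum(d**2,9))
m0=w3;c=pts(ld('c'),False)
r0=minimize(lambda v:cost([0,*v],c,m0,T3,np.radians(-58.52)),[0,0],method='Nelder-Mead',options=dict(initial_simplex=[[0,0],[3,0],[0,3]]));print('cal',r0.x,r0.fun)
def tilt(im,m,T,psi,lab):
    for lo in(False,True):
        c=pts(im,lo)
        r=min((minimize(lambda v:cost([v[0]*5,r0.x[0]+v[1],r0.x[1]],c,m,T,psi),[s,0],method='Nelder-Mead',options=dict(initial_simplex=[[s,0],[s+1,0],[s,1]])) for s in(1,3,5)),key=lambda r:r.fun)
        print(lab,lo,'tilt',r.x[0]*5,'dx',r.x[1],'fun',r.fun)
        print('  ddx=0:',min((cost([a,r0.x[0],r0.x[1]],c,m,T,psi),a) for a in range(0,40)))
if __name__=='__main__':
    for n,T,ps in(('t1',[.4318,-.1452,.2083],-58.4),('w4',[.4817,-.0135,.3813],-81.86),('v1',[.6019,.2701,.4424],-81.86),('v2',[.3825,.2709,.4515],-81.86)):
        T=np.array(T);ps=np.radians(ps);tilt(ld(n),at(T,ps),T,ps,n)
    m=camera_model('wrist');im=camera('wrist');o=bot.get_obs();tilt(im,m,np.array(o['ee_pos']),np.radians(o['tcp_rot'][2]),'now');cv2.imwrite('pics/now.png',im[:,:,::-1])
    print(o['time'],o['ee_pos'],o['wrist_force'])
E
python3 et2.py
```

```text
cal [-1.6885 -7.5539] 0.09269885680962534
t1 False tilt 9.018572543845949 dx 0.03847081448293466 fun 0.04945000235948353
  ddx=0: (np.float64(0.051985586747288634), 9)
t1 True tilt 9.018572543845949 dx 0.03847081448293466 fun 2.7468760290456666
  ddx=0: (np.float64(2.7486474647138595), 9)
w4 False tilt 15.605107932788087 dx -0.049807623800006695 fun 0.10495515958543909
  ddx=0: (np.float64(0.1051139782128329), 16)
w4 True tilt 15.605107932788087 dx -0.049807623800006695 fun 2.869631258633208
  ddx=0: (np.float64(2.8697407147142493), 16)
v1 False tilt 16.631358205377182 dx 0.1507259187492309 fun 0.1571788662350114
  ddx=0: (np.float64(0.1674647988561348), 16)
v1 True tilt 16.631358205377182 dx 0.1507259187492309 fun 2.822138659972405
  ddx=0: (np.float64(2.8293247224885323), 16)
v2 False tilt 19.91981296101585 dx 0.6092365244403481 fun 0.11757496202127099
  ddx=0: (np.float64(0.16061797954562992), 16)
v2 True tilt 19.91981296101585 dx 0.6092365244403481 fun 2.9599509741744647
  ddx=0: (np.float64(2.9892202260910286), 16)
now False tilt 35.28500213194533 dx 0.7499338830234024 fun 0.264975558993651
  ddx=0: (np.float64(0.31135788304436784), 31)
now True tilt 15.763581184292832 dx -2.2510973952185225 fun 0.7430937987485349
  ddx=0: (np.float64(2.917950518131057), 31)
18.0833 [ 0.4338 -0.1478  0.206 ] [-3.1149  4.7961  6.3192]
```

Emit:
move_arm(jaw=[0.6, 0.6, 0.6, 0.6, 0.6, 0.6, 0.6, 0.6, 0.6, 0.6], delta_pos=[[-0.001, 0.001, 0.003], [-0.001, 0.002, 0.01], [-0.002, 0.003, 0.015], [0, 0.01, 0.02], [0.005, 0.015, 0.025], [0.008, 0.02, 0.025], [0.01, 0.025, 0.025], [0.01, 0.025, 0.025], [0.01, 0.02, 0.02], [0.01, 0.01, 0.01]], yaw=[0, 0, 0, -0.05, -0.07, -0.07, -0.07, -0.07, -0.05, -0.04])

```text
time: 18.92
ee_pos: [0.4832, -0.0151, 0.3876]
tcp_rot: [-179.8, -0.0, -82.6]
wrist_force: [-0.3, 0.0, -0.2]
opening: 0.0421
grasp_force: 20.7
```

```bash
cat > et3.py <<'E'
from et2 import *
camera('wrist');camera('wrist')
for _ in range(2):
    m=camera_model('wrist');im=camera('wrist');o=bot.get_obs();tilt(im,m,np.array(o['ee_pos']),np.radians(o['tcp_rot'][2]),'now');c,K=contour(im);ys,xs=np.nonzero(K);print(ys.min(),xs[ys==ys.min()].mean(),xs.min(),xs.max(),K.sum())
cv2.imwrite('pics/now2.png',im[:,:,::-1])
print(o['time'],o['ee_pos'],o['tcp_rot'],o['wrist_force'])
E
python3 et3.py
```

```text
cal [-1.6885 -7.5539] 0.09269885680962534
now False tilt -25.91095149920936 dx -5.0725672944974844 fun 3.6137357875045097
  ddx=0: (np.float64(4.848943602788886), 31)
now True tilt 5.1593159231467745 dx -4.1183751359069305 fun 3.1970335285326477
  ddx=0: (np.float64(6.156810686841704), 31)
222 281.0 238 327 7241
now False tilt 28.96766099426827 dx -0.07402577547918554 fun 1.9715561657802387
  ddx=0: (np.float64(1.981180288646241), 29)
now True tilt 5.164147748728283 dx -3.3856246031355113 fun 2.018832187079417
  ddx=0: (np.float64(4.223303251995358), 29)
222 281.0 238 327 7253
19.1167 [ 0.4828 -0.0171  0.3838] [179.9848  -0.0189 -82.3674] [-0.4489  0.0065 -1.2108]
```

```bash
python3 -c "
from et2 import *
T=np.array([.4828,-.0171,.3838]);p=np.radians(-82.37)
tilt(ld('now2'),at(T,p),T,p,'now2')
T=np.array([.4338,-.1478,.206]);p=np.radians(-58.4)
tilt(ld('now'),at(T,p),T,p,'now')
o=bot.get_obs();print(o['ee_pos'],o['tcp_rot'],o['time'])
"
```

```text
cal [-1.6885 -7.5539] 0.09269885680962534
now2 False tilt 27.694805066942223 dx 0.26560080814266485 fun 0.09624610711592765
  ddx=0: (np.float64(0.10222802939094501), 26)
now2 True tilt 6.993241000578934 dx -2.575018214489262 fun 0.6084555115098098
  ddx=0: (np.float64(2.9445718533355043), 26)
now False tilt 35.69476688109073 dx 0.6722454391745989 fun 0.11897228503019044
  ddx=0: (np.float64(0.1610167052004398), 32)
now True tilt 15.099436359495826 dx -2.483268759054738 fun 0.6932163185867039
  ddx=0: (np.float64(2.8127116936403076), 32)
[ 0.4828 -0.0171  0.3838] [179.9848  -0.0189 -82.3674] 19.1167
```

Emit:
move_arm(jaw=[0.6, 0.6, 0.6, 0.6, 0.6, 0.6, 0.6, 0.6, 0.6], delta_pos=[[0.002, 0.012, 0], [0.002, 0.024, 0], [0.002, 0.03, 0], [0.002, 0.03, 0], [0.002, 0.03, 0], [0.002, 0.022, -0.003], [0.001, 0.012, -0.003], [0.001, 0.006, 0], [0, 0, 0]], yaw=[-0.03, 0, 0, 0, 0, 0, 0, 0, 0])

```text
time: 19.87
ee_pos: [0.4969, 0.1488, 0.377]
tcp_rot: [179.9, -0.0, -84.1]
wrist_force: [0.3, 0.8, -0.4]
opening: 0.0418
grasp_force: 20.7
```

```bash
cat > chk.py <<'E'
from fit import *
camera('side');camera('side')
m=camera_model('side');o=bot.get_obs();T=np.array(o['ee_pos']);print(o['time'],T,o['tcp_rot'],o['wrist_force'],o['opening'],o['grasp_force'])
M=np.array([.4877,.2402,.1745]);b=np.array([.0939,-.9087,.4067])
E=T-[0,0,.163];print('pred egg px',proj(m,E),'mouth px',proj(m,M),'egg-mouth along/lat',(E-M)@b,np.array([(E-M)@[.995,.103,0],(E-M)@np.cross(b,[.995,.103,0])]))
print('egg',[(round(r['confidence'],2),r['xy']) for r in pinpoint('side','brown_egg')])
print('mouth',[(round(r['confidence'],2),r['xy']) for r in pinpoint('side','lamp_mouth')])
print('delta to target',M+.04*b+[0,0,.163]-T)
E
python3 chk.py
```

```text
19.9667 [0.4969 0.1479 0.3776] [179.9658  -0.0264 -84.2204] [-0.4686  0.1809 -0.7629] 0.0421656480517287 20.749357491731644
pred egg px [[267.6146 168.8736]] mouth px [[257.228  156.3624]] egg-mouth along/lat 0.1010917528930353 [-0.0003 -0.0011]
egg [(0.6, [269.3, 171.5])]
mouth [(0.76, [231.7, 138.4]), (0.65, [195.2, 176.9]), (0.55, [269.8, 205.6]), (0.5, [258.3, 160.2])]
delta to target [-0.0055  0.056  -0.0239]
```

Emit:
move_arm(jaw=[0.6, 0.6, 0.6, 0.6, 0.6, 0.6, 0.6, 0.6], delta_pos=[[-0.0005, 0.005, -0.002], [-0.001, 0.008, -0.0035], [-0.001, 0.01, -0.0045], [-0.001, 0.01, -0.0045], [-0.001, 0.009, -0.004], [-0.0005, 0.005, -0.002], [0, 0, 0], [0, 0, 0]], yaw=[0, 0, 0, 0, 0, 0, 0, 0])

```text
time: 20.73
ee_pos: [0.4918, 0.1964, 0.3571]
tcp_rot: [180.0, -0.0, -84.1]
wrist_force: [0.9, -0.1, -0.1]
opening: 0.0424
grasp_force: 20.7
```

```bash
python3 chk.py; python3 chk.py|grep -v delta
```

```text
20.8333 [0.492  0.1958 0.3575] [-179.9862   -0.0037  -84.1843] [ 0.0487 -0.5031 -0.583 ] 0.042366981893069484 20.748272985219955
pred egg px [[261.9729 161.9637]] mouth px [[257.228  156.3624]] egg-mouth along/lat 0.04886780193025561 [-0.0003  0.0002]
egg [(0.49, [337.4, 322.0]), (0.45, [264.8, 163.1])]
mouth [(0.75, [231.0, 138.8]), (0.73, [197.0, 176.1]), (0.63, [266.9, 205.5]), (0.41, [259.9, 158.4])]
delta to target [-0.0005  0.008  -0.0038]
21.0333 [0.4921 0.1956 0.3575] [-179.9794    0.0046  -84.2226] [-0.4475  0.4399  0.0647] 0.04231197865749745 20.74790485203266
pred egg px [[262.0209 162.0148]] mouth px [[257.228  156.3624]] egg-mouth along/lat 0.04909181869074692 [-0.0002  0.0001]
egg [(0.8, [264.5, 163.6])]
mouth [(0.8, [231.6, 139.1]), (0.61, [267.3, 206.9]), (0.58, [259.5, 160.7]), (0.57, [197.8, 174.7]), (0.17, [358.0, 212.0])]
```

Emit:
move_arm(jaw=[0.6, 0.6, 0.6, 0.6, 0.6, 0.6], delta_pos=[[0, 0.003, -0.0015], [-0.0005, 0.003, -0.0015], [0, 0.002, -0.001], [0, 0, 0], [0, 0, 0], [0, 0, 0]], yaw=[0, 0, 0, 0, 0, 0])

```text
time: 21.63
ee_pos: [0.4915, 0.204, 0.3533]
tcp_rot: [180.0, -0.0, -84.2]
wrist_force: [0.1, 0.2, -1.2]
opening: 0.0422
grasp_force: 20.7
```

```bash
python3 chk.py
python3 - <<'E'
from et2 import *
m=camera_model('wrist');im=camera('wrist');cv2.imwrite('pics/fin.png',im[:,:,::-1]);o=bot.get_obs();T=np.array(o['ee_pos']);p=np.radians(o['tcp_rot'][2])
tilt(im,at(T,p),T,p,'fin')
# lens/egg gap along side image
E
```

```text
21.7333 [0.4915 0.2039 0.3533] [-179.9974   -0.0019  -84.1928] [ 0.434  -0.4638 -0.0202] 0.04229464580813895 20.749770887196064
pred egg px [[261.198  161.0512]] mouth px [[257.228  156.3624]] egg-mouth along/lat 0.039816048851140234 [ 0.     -0.0004]
egg [(0.72, [263.0, 163.2])]
mouth [(0.96, [193.9, 176.6]), (0.88, [268.1, 208.7]), (0.8, [232.8, 138.6]), (0.45, [258.6, 158.5])]
delta to target [-0.     -0.      0.0004]
cal [-1.6885 -7.5539] 0.09269885680962534
fin False tilt 30.716665532021132 dx 0.8975495128260169 fun 0.11538212402510432
  ddx=0: (np.float64(0.1739997989940619), 25)
fin True tilt 5.257001838552071 dx -2.5899344147236434 fun 1.0297074448483776
  ddx=0: (np.float64(2.9172160776850973), 25)
```

```bash
python3 -c "
from workcell import bot
print(bot.job_done())"
```

```text
the job is handed in; nothing more can be done
None
```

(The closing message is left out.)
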